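# Clear the tube heater and key-start its run

## Task

Lift the blue-capped tube straight out of the tube heater and stand it in the empty beaker, leaving the two red-capped tubes in their wells. Then turn the heater's red key clockwise from off to on (green dot) and let go of it for a second so that the unit can check itself; after that take it again, turn it on against its spring to start (orange dot), hold it there for a good second, and let go so that it springs back to on and stays there. Do not knock over or shift the beaker, amber bottle or petri dish.

Things in the scene. Friction and masses are not known exactly. Their poses are not given: they have to be found in the camera images.
- heater: white tube heater, 208 deep (x) x 220 wide (y) mm, fixed to the bench; x to its back, y to its left, z up. Origin: on the bench, 100 mm behind its front edge, mid-width. Front half: a control panel rising to the back at 30 degrees, dark display at the left, key switch at the right. Behind it a dark metal block, its top 90 mm above the bench, with a row of 5 wells
- wells (a point): mouth of the middle one of the heater's 5 wells, level with the metal block's top; axes as the heater's. The wells stand in a row along y, 30 mm apart, each 15 mm wide and 50 mm deep. Tubes stand in the first, middle and last well
- tube_blue_mid (a point): centre, half-way up, of the loose tube with the blue cap: 81 mm tall, 10 to 20 g; glass body 12.4 mm in diameter, cap 16 mm in diameter over the top 18 mm. It stands in one of the three wells, so that its cap begins 13 mm above the metal block; z points up along the tube
- tube_red_a_mid (a point): centre of a red-capped tube of the same size, standing in another well; to be left there
- tube_red_b_mid (a point): centre of the other red-capped tube, standing in another well; to be left there
- beaker_1: clear empty beaker, loose, 67 mm tall, 53 mm over the rim, inner width 44 mm or more, floor 3 mm thick, 120 g; origin at the centre of its underside, z up. A tube let go in it leans against its wall
- key_bow (a point): centre of the bow (flat grip) of the red key, 30 mm above the panel. Bow: 30 mm long (x), 9 mm thick (y), 28 mm high (z), so its lower edge is 16 mm above the panel. z: out of the panel along the turning axis, leaning 30 degrees from vertical to the heater's front. x: along the bow to its white-striped end, which points at the dots: black off, green on, orange start. Axes turn with the key
- lock (a point): centre of the key switch on the panel's face, on the key's turning axis; axes as the heater's. A steel collar 36 mm wide and 4 mm high surrounds it; the bow's 9 mm shank rises from it. The three dots lie 27 mm from it
- plug (a joint): angle (rad) of the lock barrel, which carries the key: 0 off, 1.4 (its stop) on; it grows as the key is turned clockwise, seen looking at the panel. Held by friction (about 0.06 N m), it stays where it is left. Starts between 0 and 0.3
- key (a joint): further angle (rad) of the key past the barrel: 0 at rest, 0.6 (its stop) at start; grows clockwise. A spring pushes it back: 0.12 N m to leave 0, 0.24 N m at 0.6, so it moves only after the barrel has reached its stop at on. Let go, it springs back to 0 and the barrel stays. Turned anticlockwise from 0, the key takes the barrel back toward off
- amber_bottle: brown bottle with a dark cap, 48 mm in diameter, 90 mm tall, loose; origin at the centre of its underside; to be left alone
- dish: round petri dish, 62 mm in diameter, 15 mm tall, loose; origin at the centre of its underside; to be left alone

How it is judged:
On the way, in this order (a step that is already met when the one before it is completed fails the run):
1. the blue-capped tube stands in the upright beaker, let go (horizontal distance between tube_blue_mid and beaker_1 below 0.022 m and height (world z) of tube_blue_mid below 0.06 m and contact force between the fingers and tube_blue below 0.2 N and angle between beaker_1's own z axis and vertical below 0.1 rad and height (world z) of beaker_1 below 0.01 m), for 0.2 s.
2. the key is at on, let go, for half a second (value of joint plug above 1.25 rad and value of joint key below 0.08 rad and contact force between the fingers and heater below 0.2 N), for 0.5 s.
3. the key is held at start for 0.7 s (value of joint key above 0.5 rad), for 0.7 s.
At the end, for the whole second after the job is handed in: the blue-capped tube is in the upright beaker (its centre within 22 mm of the beaker's axis and under 60 mm high), at rest; both red-capped tubes are in their wells (within 12 mm of where they were); the barrel is at on (over 1.25 rad) and the key has sprung back (under 0.08 rad), untouched (all of step 1 and all of step 2 and linear speed of tube_blue below 0.02 m/s and distance of each of tube_red_a_mid, tube_red_b_mid from where it was at the start of the episode below 0.012 m).
It fails at once if a red-capped tube is pulled up or knocked (12 mm) (distance of any of tube_red_a_mid, tube_red_b_mid from where it was at the start of the episode above 0.012 m).
It fails at once if the beaker is tipped (0.35 rad) or pushed more than 40 mm (angle between beaker_1's own z axis and vertical above 0.35 rad or distance of beaker_1 from where it was at the start of the episode above 0.04 m).
It fails at once if the amber bottle or the petri dish is shifted more than 20 mm (distance of any of amber_bottle, dish from where it was at the start of the episode above 0.02 m).
It also fails if it takes over 64 s, if anything falls off the work surface, if the arm or the gripper's body presses on something with over 40 N, if the wrist force passes 120 N, or if a joint passes its speed limit or range.

## Robot

A 6-joint arm with a two-finger parallel gripper is mounted at the origin on a cart in front of the work surface, level with it; the furniture and walls round the work are solid. World frame = base frame: x ahead of the robot, y to its left, z up, the work surface at z = 0. Lengths are in m, angles in rad, forces in N, time in s.
With the tool pointing down it reaches from about 0.35 to 0.975 m from the base axis. Payload 4.9 kg.
Tool frame: the origin (TCP) lies at the very end of the fingers, on their centre line; the grasp point (between the pads) lies 19 mm behind it; z points along the fingers, y is the direction in which the jaws open and shut (so a half turn about z gives the same grasp; the last joint's range is limited). The gripper opens to 85 mm and grips with 20 to 120 N. Pads are 22 mm wide; open, the fingers measure 114 mm over their backs; the gripper's body (76 mm by 85 mm) begins 54 mm behind the grasp point. The pads swing forward as they close: fully open they stand 13 mm farther back than shut.
Start: joints at [1.127, 0.053, 1.613, -0, 1.476, -0.119], TCP at [0.199, 0.592, 0.231] pointing down, gripper open.
Joint ranges: [-3.01, 3.01], [-1.01, 2.22], [0.06, 2.58], [-1.02, 4.17], [0.09, 2.62], [-3.14, 3.14]. Speed limits (rad/s): [2.57, 2.57, 3.14, 3.14, 3.14, 3.14].

## Interface

Orientations are given as a 3x3 rotation matrix whose columns are the frame's x, y, z axes.
In Python, from cell import ctrl gives the robot as it stands. The module is installed in compiled form; this text tells all that it offers.
- The arm moves only by the shell command python3 -m inch 'ROWS' [FORCE]. ROWS is a JSON object of lists of equal length, an entry for each row: "angular": the turn, a rotation vector about the tool's x, y, z in units of pi rad (1.0 is pi rad), a list of three; "travel": the shift along the tool's x, y, z in units of 0.02 m (1.0 is 0.02 m), a list of three; "hand": the closure, from -1 (fully open) to 1 (shut). A call has 1 to 10 rows; each row shifts and turns the pose as measured when the row begins, along the tool's axes as they then stand; what a row does not reach is not made up. A row lasts 1/10 s, in which the tool goes at most 50 mm and 8.59 degrees, less where a joint would pass 70% of its speed; a pose out of reach is approached as far as the arm can. A call with a number of a shift or a turn outside -1 to 1 is refused whole. A call with a gripper value outside its range is refused whole. The fingers move at their own pace and stop on an object; FORCE is the grip in N (left out, the last holds). Time passes only in rows, so rows that do not move let the fingers close. It gives the time, the measured TCP pose, the force and the opening at its end, in the units of the state.
- ctrl.get_obs(): the state, without advancing time (a new reading comes with each control period).
- ctrl.get_image(name): name is "scene" or "top" or "wrist"; returns a dict with "color" (420x560x3 uint8, red, green, blue), "z_map" (420x560 float32, m along the optical axis (not along the pixel's ray), 0 where there is no reading), "vfov" (degrees; the focal length in pixels is half the picture's height over the tangent of half this angle, whatever the lens; pixels are square), "cx", "cy" (the principal point, pixels), "rvec" (rotation vector, rad) and "tvec" (3), from world to camera coordinates, as OpenCV has them; the wrist camera has in their place "hand_eye" (4x4, takes a point from camera to tool coordinates, whose origin is the TCP and whose axes are the flange's). Camera axes: x right, y down, z forward; pixel columns grow to the right and rows downward; lengths in m; the calibration is good to about 2 mm. The wrist camera is an equidistant fisheye: a pixel r from the principal point sees the ray r / f radians off the axis. A picture is of the moment at which its call begins: read the wrist's pose just before it.
- ctrl.finish_job(): hands the job in, once; it reports no verdict.
The state is a dict: "time_s": time; "joint_pos": joint angles; "joint_vel": joint speeds; "joint_torque": joint torques, N m; "tool_pos": TCP position; "tcp_rot": TCP orientation; "ft_force": force on the tool from outside, world axes, zero at the start; "ft_torque": the same for the moment, N m; "opening": opening from 0.0 (shut) to 1.0 (fully open).
Only numpy, scipy, OpenCV 4.12 (cv2) and the standard library are available. Lean on these libraries where they do the work, as an engineer would, in place of code of your own. Each camera call takes 0.05 s, during which the arm holds its last target. There are 200 camera calls.

## Working session

There is one attempt and no reset: what is moved stays moved. The work goes in short steps, Python scripts to look and compute and a shell command to move; the robot and the scene stay as the last step left them, time stands still between calls to the robot, and variables do not carry over. Pictures are saved under pics/ and viewed, about 8 in all and at most 12, crops included, and the job is handed in when it is done.

```bash
mkdir -p pics; cat > h.py <<'E'
import numpy as np, cv2
from cell import ctrl
def K(im):
    f=im["color"].shape[0]/2/np.tan(np.radians(im["vfov"])/2); return f,im["cx"],im["cy"]
def px2w(im,u,v,z=None,d=None):
    "fixed cam pixel -> world, at depth map (default), or at world height z"
    f,cx,cy=K(im); R=cv2.Rodrigues(np.array(im["rvec"],float))[0]; t=np.array(im["tvec"],float).ravel()
    r=np.array([(u-cx)/f,(v-cy)/f,1]); o=-R.T@t; w=R.T@r
    s=(z-o[2])/w[2] if z is not None else (d or im["z_map"][int(round(v)),int(round(u))])
    return o+s*w
def save(n,c,crop=None,k=1):
    c=c[...,::-1]
    if crop: a,b,e,g=crop; c=c[b:g,a:e]
    cv2.imwrite("pics/"+n,cv2.resize(c,None,fx=k,fy=k,interpolation=cv2.INTER_CUBIC))
E
python3 - <<'E'
from h import *
import pickle
s={n:ctrl.get_image(n) for n in("scene","top")}
pickle.dump(s,open("s.pkl","wb"))
for n in s: print(n,{k:v for k,v in s[n].items() if k not in("color","z_map")})
c=np.vstack([s["scene"]["color"],s["top"]["color"]])
save("a.png",s["top"]["color"],k=1.4); save("b.png",s["scene"]["color"],k=1.4)
o=ctrl.get_obs();print(o["tool_pos"],o["tcp_rot"],o["time_s"])
E
```

```text
scene {'vfov': 48.19282589804902, 'cx': 286.63242653524026, 'cy': 213.02976739764514, 'rvec': array([ 2.04896003, -0.59281832,  0.32263984]), 'tvec': array([-0.48320911,  0.25157687,  0.96757693])}
top {'vfov': 54.08250286152733, 'cx': 281.33079928380755, 'cy': 205.35503996076707, 'rvec': array([ 2.14395517, -2.06627678,  0.22224368]), 'tvec': array([0.00644125, 0.60184718, 1.04651982])}
[0.1991947  0.59181628 0.230192  ] [[-9.47715911e-01  3.19114287e-01 -7.89330800e-04]
 [ 3.19115185e-01  9.47714511e-01 -1.64446311e-03]
 [ 2.23288579e-04 -1.81037130e-03 -9.99998336e-01]] 0.1
```

View pics/a.png

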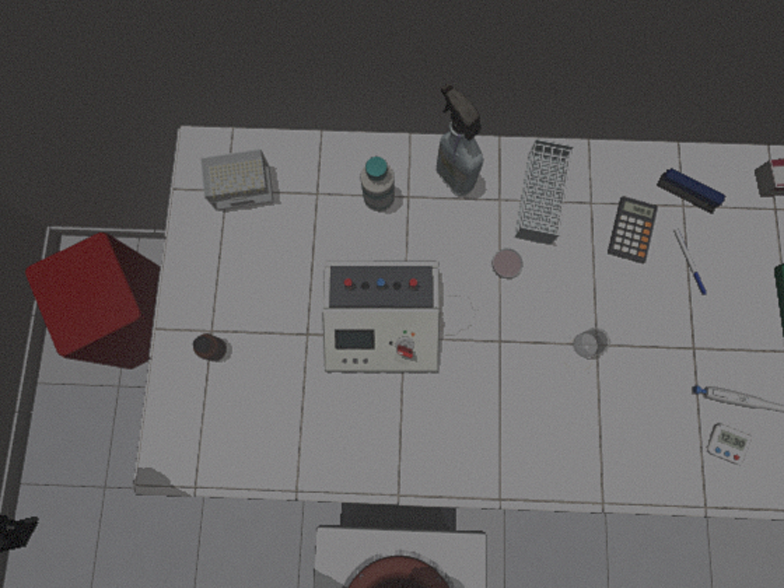

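View pics/b.png

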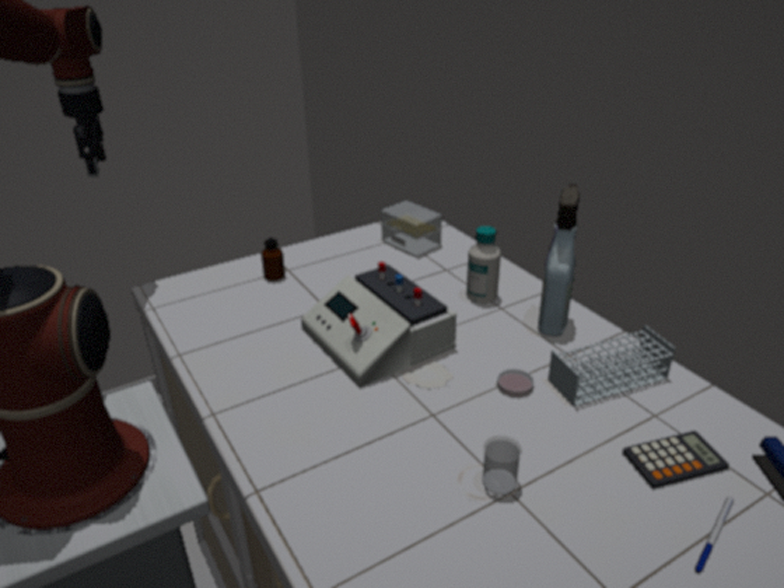

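The top view shows the blue cap in the middle well (381,282 of the 1.4x picture), red caps at (348,283) and (414,283), key at (405,350), beaker at (588,344), bottle at (209,348) and dish at (507,263). The scene view agrees.

```bash
python3 - <<'E'
from h import *
import pickle
s=pickle.load(open("s.pkl","rb")); T,S=s["top"],s["scene"]
def tri(a,b):
    P=[]
    for im in(T,S):
        f,cx,cy=K(im);R=cv2.Rodrigues(im["rvec"])[0];P.append(np.array([[f,0,cx],[0,f,cy],[0,0,1]])@np.c_[R,im["tvec"]])
    X=cv2.triangulatePoints(P[0],P[1],np.array(a,float),np.array(b,float)).ravel();return X[:3]/X[3]
def blob(im,box,kind):
    a,b,c,d=box;x=im["color"][b:d,a:c].astype(int);r,g,bl=x[...,0],x[...,1],x[...,2]
    m=(r-np.maximum(g,bl)>35) if kind=="r" else (bl-r>35)
    v,u=np.nonzero(m);return (u.mean()+a,v.mean()+b,len(u))
B=lambda x:[int(q/1.4) for q in x]
tb=blob(T,B((370,270,392,294)),"b");sb=blob(S,B((388,270,412,292)),"b");print(tb,sb,tri(tb[:2],sb[:2]))
for bt,bs in(((338,272,358,294),(374,258,390,277)),((404,272,424,294),(408,283,428,302)),((390,335,425,365),(342,310,372,340))):
    a=blob(T,B(bt),"r");b=blob(S,B(bs),"r");print(a,b,tri(a[:2],b[:2]))
ct=[cv2.resize(T["color"][a:a+60,b:b+80],None,fx=5,fy=5,interpolation=2) for a,b in((220,250),(215,380))]
cs=[cv2.resize(S["color"][a:a+60,b:b+80],None,fx=5,fy=5,interpolation=2) for a,b in((205,220),(300,315))]
save("c.png",np.vstack([np.hstack(ct),np.hstack(cs)]))
for u,v in((507,263),(209,348),(588,344)): print(px2w(T,u/1.4,v/1.4),px2w(T,u/1.4,v/1.4,z=.03))
E
```

```text
(np.float64(271.60869565217394), np.float64(201.04347826086956), 23) (np.float64(284.4074074074074), np.float64(198.07407407407408), 27) [0.59936466 0.05428128 0.1152818 ]
(np.float64(248.0909090909091), np.float64(201.0909090909091), 22) (np.float64(272.23809523809524), np.float64(189.28571428571428), 21) [0.59787504 0.11483337 0.1139866 ]
(np.float64(294.9130434782609), np.float64(201.2173913043478), 23) (np.float64(297.8125), np.float64(207.96875), 32) [ 0.60136417 -0.00592877  0.11479777]
(np.float64(289.4864864864865), np.float64(251.02702702702703), 37) (np.float64(252.53191489361703), np.float64(230.46808510638297), 47) [0.47578849 0.00317543 0.08697532]
[ 0.67177917 -0.19943583  0.01463669] [ 0.6676153  -0.19648708  0.03      ]
[0.4706485  0.36992609 0.07435648] [0.47505068 0.38439769 0.03      ]
[ 0.51291529 -0.36064105  0.00837912] [ 0.51009363 -0.35346359  0.03      ]
```

View pics/c.png

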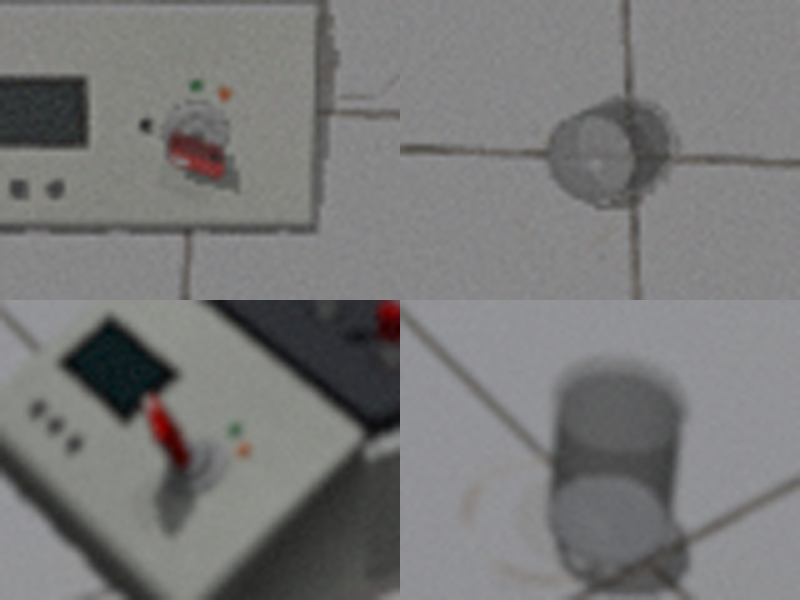

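The enlarged crops show the key bow near off (its stripe end towards the black dot), the green and orange dots clockwise of it, and the beaker floor and rim (crop 595,145 and 628,150). Now a move helper, then a move to above the tube.

```bash
cat >> h.py <<'E'
from scipy.spatial.transform import Rotation as Ro
def rotz(yaw_y, tilt=0, hy=0.03, key=0):
    pass
def plan(p,R,o=None):
    "equal rows (screw path) from the present pose to (p,R): prints one row and the count"
    o=o or ctrl.get_obs(); R0=np.array(o["tcp_rot"]);p0=np.array(o["tool_pos"])
    t=R0.T@(np.array(p)-p0); w=Ro.from_matrix(R0.T@R).as_rotvec()
    n=int(max(np.ceil(np.linalg.norm(t)/.02),np.ceil(np.degrees(np.linalg.norm(w))/8)))or 1
    while 1:
        Rs=Ro.from_rotvec(w/n).as_matrix(); A=sum(np.linalg.matrix_power(Rs,i) for i in range(n))
        ts=np.linalg.solve(A,t)/.02
        if abs(ts).max()<=1: break
        n+=1
    print("n",n,"angular",np.round(w/n/np.pi,4),"travel",np.round(ts,3),"| total t(units)",np.round(t/.02,2))
def frame(z,y):
    z=np.array(z,float)/np.linalg.norm(z);y=np.array(y,float);y-=z*(y@z);y/=np.linalg.norm(y)
    return np.c_[np.cross(y,z),y,z]
HX=np.array([np.cos(.029),np.sin(.029),0]);HY=np.array([-HX[1],HX[0],0]);UP=np.array([0,0,1.])
DOWN=frame(-UP,HX)
N=np.cos(np.pi/6)*UP-.5*HX   # panel normal
E
python3 - <<'E'
from h import *
plan([.597,.053,.22],DOWN)
E
```

```text
n 36 angular [-0.      0.      0.0108] travel [-0.99  -0.018  0.014] | total t(units) [-27.45 -19.18   0.54]
```

```bash
for i in 1 2 3; do python3 -m inch '{"angular":[[0,0,0.0108],[0,0,0.0108],[0,0,0.0108],[0,0,0.0108],[0,0,0.0108],[0,0,0.0108],[0,0,0.0108],[0,0,0.0108],[0,0,0.0108],[0,0,0.0108]],"travel":[[-0.99,0,0],[-0.99,0,0],[-0.99,0,0],[-0.99,0,0],[-0.99,0,0],[-0.99,0,0],[-0.99,0,0],[-0.99,0,0],[-0.99,0,0],[-0.99,0,0]],"hand":[0,0,0,0,0,0,0,0,0,0]}' 60; done; python3 -c "
from h import *
plan([.597,.053,.22],DOWN)"
```

```text
time_s: 1.1
tool_pos: [0.3814, 0.4927, 0.2246]
tcp_rot: [[-0.776, 0.631, -0.006], [0.631, 0.776, -0.008], [-0.0, -0.01, -1.0]]
ft_force: [-0.3, -0.1, -0.0]
opening: 0.502
time_s: 2.1
tool_pos: [0.5209, 0.3316, 0.2202]
tcp_rot: [[-0.498, 0.867, -0.012], [0.867, 0.497, -0.013], [-0.005, -0.017, -1.0]]
ft_force: [-0.6, 0.2, -0.6]
opening: 0.5
time_s: 3.1
tool_pos: [0.5934, 0.1313, 0.2171]
tcp_rot: [[-0.153, 0.988, -0.019], [0.988, 0.153, -0.014], [-0.011, -0.021, -1.0]]
ft_force: [-0.4, -0.4, -0.5]
opening: 0.499
n 4 angular [-0.0016  0.001   0.0099] travel [-0.979 -0.06  -0.028] | total t(units) [-3.9  -0.42 -0.09]
```

```bash
python3 -m inch '{"angular":[[-0.0016,0.001,0.0099],[-0.0016,0.001,0.0099],[-0.0016,0.001,0.0099],[-0.0016,0.001,0.0099],[0,0,0]],"travel":[[-0.98,-0.06,-0.03],[-0.98,-0.06,-0.03],[-0.98,-0.06,-0.03],[-0.98,-0.06,-0.03],[0,0,0]],"hand":[0,0,0,0,0]}'; python3 - <<'E'
from h import *
import pickle
plan([.597,.053,.22],DOWN)
o=ctrl.get_obs();im=ctrl.get_image("wrist");pickle.dump((o,im),open("w1.pkl","wb"))
print({k:v for k,v in im.items() if k not in("color","z_map")}, o["joint_pos"])
save("d.png",im["color"],k=1.4)
E
```

```text
time_s: 3.6
tool_pos: [0.5965, 0.0439, 0.218]
tcp_rot: [[-0.015, 1.0, -0.003], [1.0, 0.015, -0.0], [-0.0, -0.003, -1.0]]
ft_force: [1.2, 0.3, -0.3]
opening: 0.501
n 1 angular [-0.001   0.     -0.0046] travel [ 0.456  0.029 -0.098] | total t(units) [ 0.46  0.03 -0.1 ]
{'vfov': 65.70646984690485, 'cx': 272.5496782080487, 'cy': 211.42776979659928, 'hand_eye': array([[-1.02220384e-03, -9.57774687e-01, -2.87518006e-01,
         7.31052175e-02],
       [ 9.99999265e-01, -7.91735098e-04, -9.17852961e-04,
         6.27993622e-05],
       [ 6.51458235e-04, -2.87518733e-01,  9.57774793e-01,
        -1.43817680e-01],
       [ 0.00000000e+00,  0.00000000e+00,  0.00000000e+00,
         1.00000000e+00]])} [-5.07832421e-02  1.50669398e-04  1.68868398e+00 -3.42174039e-04
  1.45597752e+00 -6.52597932e-02]
```

View pics/d.png

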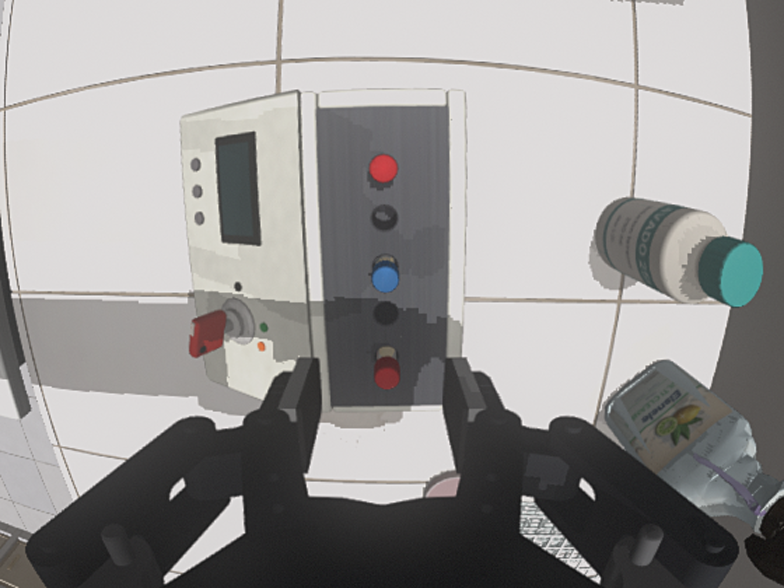

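The wrist view shows the blue cap top at (386,278), red caps at (384,168) and (386,375), and the key bow at about (207,332). The black, green and orange dots are at (238,286), (264,327) and (261,346). I'll measure these.

```bash
cat >> h.py <<'E'
def wr(o,im,u,v):
    "origin and world ray (z-depth 1) of a fisheye pixel"
    f,cx,cy=K(im);u,v=np.asarray(u,float)-cx,np.asarray(v,float)-cy;r=np.hypot(u,v)+1e-9;t=np.tan(r/f)
    c=np.stack([u/r*t,v/r*t,np.ones_like(r)],-1);H=im["hand_eye"];R=np.array(o["tcp_rot"])
    return np.array(o["tool_pos"])+R@H[:3,3], c@(R@H[:3,:3]).T
def wp(o,im,u,v,z=None):
    c,w=wr(o,im,u,v)
    s=(z-c[2])/w[...,2] if z is not None else im["z_map"][np.round(v).astype(int),np.round(u).astype(int)]
    return c+np.asarray(s)[...,None]*w
E
python3 - <<'E'
from h import *
import pickle
o,im=pickle.load(open("w1.pkl","rb"))
for n,u,v in(("blue",386,278),("ra",384,168),("rb",386,375),("black",238,286),("green",264,327),("orange",261,346),("lock?",237,321)):
    u=np.array(u/1.4);v=np.array(v/1.4);print(n,np.round(wp(o,im,u,v),4),np.round(wp(o,im,u,v,.121),4))
x=im["color"].astype(int);m=(x[...,0]-np.maximum(x[...,1],x[...,2])>50);m[:,185:]=0;m[:200]=0;m[270:]=0
v,u=np.nonzero(m);P=wp(o,im,u,v);c=P.mean(0);print(len(u),c)
# heater frame panel coords: along N, HY, and D=up-panel
D=np.cross(HY,N)
q=np.c_[P@N,P@HY,P@D];print("n,hy,d ranges",np.percentile(q,[2,50,98],axis=0).round(4))
top=P[q[:,0]>np.percentile(q[:,0],98)-.004];tq=np.c_[top@HY,top@D];print(len(top),top.mean(0));cc=tq-tq.mean(0)
w,V=np.linalg.eigh(cc.T@cc);print("long axis (hy,d)",V[:,1],np.sqrt(w/len(cc)))
# panel plane
vv,uu=np.mgrid[100:190:4,142:152:2];Q=wp(o,im,uu.ravel(),vv.ravel());print("panel n",np.percentile(Q@N,[5,50,95]).round(4))
E
```

```text
blue [0.5983 0.0556 0.1234] [0.5983 0.055  0.121 ]
ra [0.5964 0.1145 0.122 ] [0.5964 0.1145 0.121 ]
rb [ 0.5993 -0.0027  0.1234] [ 0.5993 -0.0039  0.121 ]
black [0.4946 0.033  0.0627] [0.5144 0.0494 0.121 ]
green [0.5153 0.0073 0.0748] [0.5283 0.0249 0.121 ]
orange [ 0.5108 -0.0088  0.0708] [0.5255 0.0129 0.121 ]
lock? [0.4949 0.0102 0.0722] [0.512  0.0282 0.121 ]
205 [0.47506983 0.00157695 0.09197489]
n,hy,d ranges [[-0.1762 -0.0216  0.4521]
 [-0.1523 -0.0143  0.4566]
 [-0.1498  0.0039  0.4635]]
123 [0.47188787 0.00474405 0.09772499]
long axis (hy,d) [-0.92632984 -0.37671344] [0.00162264 0.00773292]
panel n [-0.1949 -0.1942 -0.1928]
```

```bash
python3 -m inch '{"angular":[[-0.001,0,-0.0046],[0,0,0],[0,0,0],[0,0,0],[0,0,0],[0,0,0],[0,0,0]],"travel":[[0.5,0.06,0],[0,0,0.8],[0,0,0.9],[0,0,0.9],[0,0,0.9],[0,0,0.9],[0,0,0.3]],"hand":[0,0,0,0,0,0,0]}' 60; python3 - <<'E'
from h import *
plan([.598,.055,.100],DOWN)
E
```

```text
time_s: 4.35
tool_pos: [0.5961, 0.0624, 0.1154]
tcp_rot: [[-0.041, 0.999, -0.002], [0.999, 0.041, 0.002], [0.002, -0.002, -1.0]]
ft_force: [-1.1, -0.2, -0.1]
opening: 0.497
n 1 angular [-0.0008 -0.0008  0.0038] travel [-0.377  0.083  0.769] | total t(units) [-0.38  0.08  0.77]
```

```bash
python3 -m inch '{"angular":[[-0.001,-0.001,0.004],[0,0,0]],"travel":[[-0.37,0.08,0.4],[0,0,0]],"hand":[0,0,0]}' ; python3 -m inch '{"angular":[[-0.001,-0.001,0.004],[0,0,0]],"travel":[[-0.37,0.08,0.3],[0,0,0]],"hand":[0,0]}'; python3 - <<'E'
from h import *
plan([.598,.055,.100],DOWN)
E
```

```text
time_s: 4.55
tool_pos: [0.5967, 0.0561, 0.1066]
tcp_rot: [[-0.03, 1.0, -0.003], [1.0, 0.03, -0.001], [-0.001, -0.003, -1.0]]
ft_force: [-0.7, -0.1, -0.8]
opening: 0.498
n 1 angular [-0.0008  0.0003  0.0002] travel [-0.054  0.064  0.331] | total t(units) [-0.05  0.06  0.33]invalid input at $.hand: expected 2 entries
```

```bash
python3 -m inch '{"angular":[[-0.001,0,0],[0,0,0],[0,0,0],[0,0,0],[0,0,0],[0,0,0],[0,0,0]],"travel":[[-0.05,0.06,0.33],[0,0,0],[0,0,0],[0,0,0],[0,0,0],[0,0,0],[0,0,0]],"hand":[0,0.6,1,1,1,1,1]}' 40; python3 -m inch '{"angular":[[0,0,0],[0,0,0],[0,0,0],[0,0,0],[0,0,0],[0,0,0]],"travel":[[0,0,-0.3],[0,0,-0.6],[0,0,-0.8],[0,0,-0.8],[0,0,-0.8],[0,0,0]],"hand":[1,1,1,1,1,1]}'
```

```text
time_s: 5.25
tool_pos: [0.5995, 0.0549, 0.1024]
tcp_rot: [[-0.029, 1.0, 0.004], [1.0, 0.029, -0.001], [-0.001, 0.004, -1.0]]
ft_force: [-0.7, -0.1, -0.3]
opening: 0.166
time_s: 5.85
tool_pos: [0.6012, 0.0549, 0.1777]
tcp_rot: [[-0.029, 1.0, 0.011], [1.0, 0.029, -0.001], [-0.001, 0.011, -1.0]]
ft_force: [-0.1, 0.0, 1.3]
opening: 0.165
```

```bash
python3 - <<'E'
from h import *
import pickle
s=pickle.load(open("s.pkl","rb")); T,S=s["top"],s["scene"]
print(px2w(T,419.3,244.5,z=.003),px2w(T,426,244,z=.067),px2w(S,357,344,z=.003),px2w(S,359,322,z=.067))
R=np.array(ctrl.get_obs()["tcp_rot"])
plan([.515,-.29,.19],DOWN)
E
```

```text
[ 0.51695558 -0.36058986  0.003     ] [ 0.51039663 -0.35717355  0.067     ] [ 0.51189867 -0.35747851  0.003     ] [ 0.50857709 -0.36056793  0.067     ]
n 18 angular [0.0002 0.     0.    ] travel [-0.951 -0.267 -0.035] | total t(units) [-17.11  -4.81  -0.65]
```

Beaker at about (0.511,-0.359).

```bash
python3 -m inch '{"angular":[[0,0,0],[0,0,0],[0,0,0],[0,0,0],[0,0,0],[0,0,0],[0,0,0],[0,0,0],[0,0,0],[0,0,0]],"travel":[[-0.4,-0.1,-0.2],[-0.7,-0.2,-0.2],[-0.95,-0.27,-0.04],[-0.95,-0.27,-0.04],[-0.95,-0.27,-0.04],[-0.95,-0.27,-0.04],[-0.95,-0.27,-0.04],[-0.95,-0.27,-0.04],[-0.95,-0.27,-0.04],[-0.95,-0.27,-0.04]],"hand":[1,1,1,1,1,1,1,1,1,1]}';python3 -m inch '{"angular":[[0,0,0],[0,0,0],[0,0,0],[0,0,0],[0,0,0],[0,0,0],[0,0,0],[0,0,0],[0,0,0]],"travel":[[-0.95,-0.27,-0.04],[-0.95,-0.27,-0.04],[-0.95,-0.27,-0.04],[-0.95,-0.27,-0.04],[-0.95,-0.27,-0.04],[-0.95,-0.27,-0.04],[-0.7,-0.27,-0.04],[-0.4,-0.1,-0.04],[0,0,0]],"hand":[1,1,1,1,1,1,1,1,1]}'; python3 - <<'E'
from h import *
import pickle
o=ctrl.get_obs();im=ctrl.get_image("wrist");pickle.dump((o,im),open("w2.pkl","wb"))
save("e.png",im["color"],k=1.4)
plan([.511,-.359,.19],DOWN)
E
```

```text
time_s: 6.85
tool_pos: [0.5492, -0.1331, 0.1889]
tcp_rot: [[-0.029, 1.0, 0.002], [1.0, 0.029, -0.001], [-0.001, 0.002, -1.0]]
ft_force: [-0.4, 0.2, 0.5]
opening: 0.166
time_s: 7.75
tool_pos: [0.5011, -0.2837, 0.1899]
tcp_rot: [[-0.019, 1.0, -0.01], [1.0, 0.019, 0.003], [0.003, -0.01, -1.0]]
ft_force: [-0.6, 0.1, 0.3]
opening: 0.166
n 4 angular [-0.0008 -0.0002 -0.0007] travel [-0.951  0.101 -0.005] | total t(units) [-3.8   0.42 -0.02]
```

View pics/e.png

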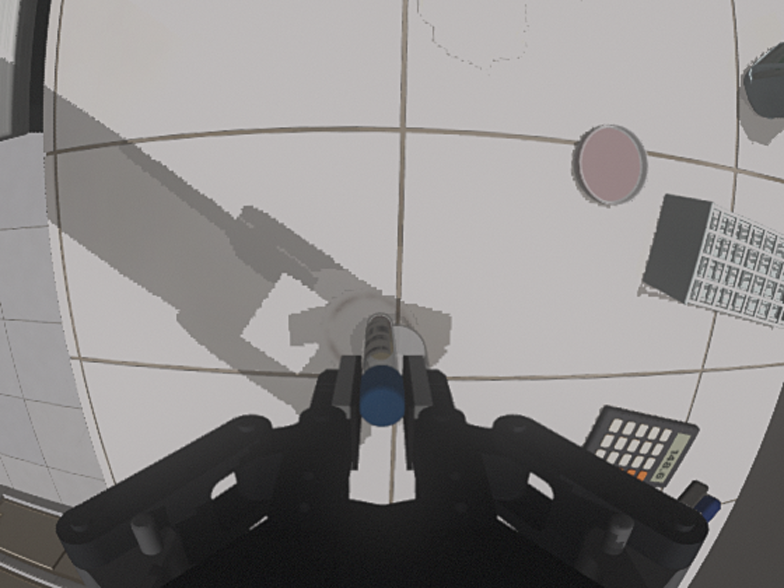

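The wrist view shows the tube held straight by its cap (382,395), but the gripper hides most of the beaker. The fixed cameras locate it well enough, so I'll move above it and check from them.

```bash
python3 -m inch '{"angular":[[0,0,0],[0,0,0],[0,0,0],[0,0,0],[0,0,0],[0,0,0],[0,0,0]],"travel":[[-0.7,0.1,0],[-0.95,0.1,0],[-0.95,0.1,0],[-0.8,0.1,0.5],[-0.2,0.05,0.8],[0,0,0.8],[0,0,0]],"hand":[1,1,1,1,1,1,1]}'; python3 - <<'E'
from h import *
T,S=ctrl.get_image("top"),ctrl.get_image("scene")
c=[cv2.resize(i["color"][a:a+100,b:b+80],None,fx=5,fy=5,interpolation=2) for i,a,b in((T,195,380),(S,270,315))]
save("f.png",np.hstack(c))
plan([.512,-.359,.0705],DOWN)
E
```

```text
time_s: 8.5
tool_pos: [0.5137, -0.3597, 0.1444]
tcp_rot: [[-0.024, 1.0, -0.01], [1.0, 0.024, 0.003], [0.003, -0.01, -1.0]]
ft_force: [-0.4, 0.7, -1.5]
opening: 0.164
n 4 angular [-0.0005 -0.     -0.0004] travel [ 0.016 -0.03   0.958] | total t(units) [ 0.06 -0.11  3.83]
```

View pics/f.png

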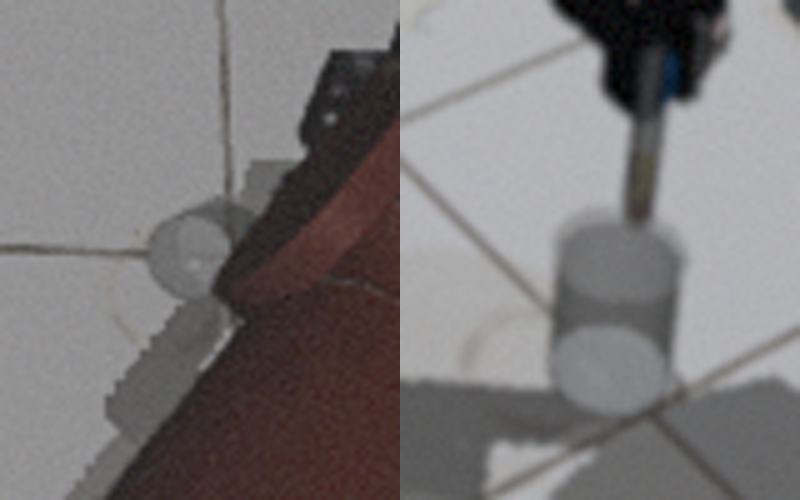

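In the scene crop the tube's lower end (638,222) is about over the beaker's rim (centre about 622,262), a few mm off. I'll work out the offset.

```bash
python3 - <<'E'
from h import *
import pickle
S=pickle.load(open("s.pkl","rb"))["scene"]
for z in(.078,.082): print(px2w(S,315+238/5,270+220/5,z=z))
print(px2w(S,315+222/5,270+262/5,z=.067),px2w(S,315+211/5,270+370/5,z=.003),px2w(S,315+250/5,270+90/5,z=.115))
E
```

```text
[ 0.52025363 -0.35595151  0.078     ]
[ 0.51726242 -0.35906418  0.082     ]
[ 0.50853744 -0.36180782  0.067     ] [ 0.51223465 -0.35769213  0.003     ] [ 0.54291199 -0.33169488  0.115     ]
```

```bash
python3 -m inch '{"angular":[[0,0,0],[0,0,0],[0,0,0],[0,0,0],[0,0,0],[0,0,0]],"travel":[[0,-0.25,0],[0,0,0.6],[0,0,0.8],[0,0,0.8],[0,0,0.7],[0,0,0]],"hand":[1,1,1,1,1,1]}'; python3 - <<'E'
from h import *
plan([.508,-.359,.0715],DOWN)
E
```

```text
time_s: 9.2
tool_pos: [0.5095, -0.3591, 0.0858]
tcp_rot: [[-0.026, 1.0, -0.005], [1.0, 0.026, -0.001], [-0.001, -0.005, -1.0]]
ft_force: [-0.6, -0.3, -0.7]
opening: 0.165
n 1 angular [-0.0016  0.0004 -0.0009] travel [ 0.009 -0.069  0.715] | total t(units) [ 0.01 -0.07  0.71]
```

```bash
python3 -m inch '{"angular":[[0,0,0],[0,0,0],[0,0,0],[0,0,0],[0,0,0],[0,0,0],[0,0,0],[0,0,0],[0,0,0]],"travel":[[0,-0.07,0.5],[0,0,0.15],[0,0,0],[0,0,0],[0,0,0],[0,0,0],[0,0,0],[0,0,0],[0,0,0]],"hand":[1,1,1,0.6,0.4,0.2,0,0,0]}';  python3 -m inch '{"angular":[[0,0,0],[0,0,0],[0,0,0],[0,0,0],[0,0,0],[0,0,0],[0,0,0]],"travel":[[0,0,-0.3],[0,0,-0.6],[0,0,-0.9],[0,0,-0.9],[0,0,-0.9],[0,0,-0.9],[0,0,-0.9]],"hand":[0,0,0,0,0,0,0]}'; python3 - <<'E'
from h import *
S=ctrl.get_image("scene")
save("g.png",S["color"][270:370,300:420],k=5)
plan([.43,-.02,.20],frame(-N,HX))
E
```

```text
time_s: 10.1
tool_pos: [0.5091, -0.3603, 0.0735]
tcp_rot: [[-0.026, 1.0, -0.002], [1.0, 0.026, -0.004], [-0.004, -0.003, -1.0]]
ft_force: [-0.5, 1.1, 0.1]
opening: 0.504
time_s: 10.8
tool_pos: [0.5085, -0.359, 0.1876]
tcp_rot: [[-0.026, 1.0, -0.004], [1.0, 0.026, -0.002], [-0.002, -0.005, -1.0]]
ft_force: [0.2, 0.1, 0.8]
opening: 0.498
n 18 angular [-0.0093  0.0001 -0.    ] travel [ 0.951 -0.186 -0.073] | total t(units) [17.11 -3.55 -0.51]
```

View pics/g.png

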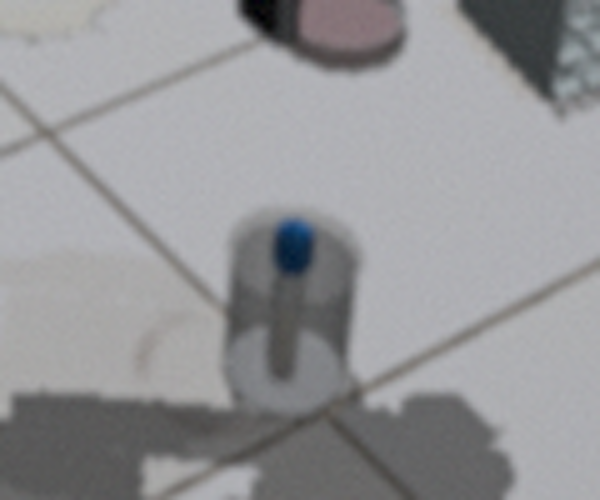

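The tube stands in the upright beaker (cap at 293,245 in the crop), let go. Next a view pose for the key, with the tool tilted to the panel normal.

```bash
python3 -m inch '{"angular":[[-0.0093,0,0],[-0.0093,0,0],[-0.0093,0,0],[-0.0093,0,0],[-0.0093,0,0],[-0.0093,0,0],[-0.0093,0,0],[-0.0093,0,0],[-0.0093,0,0],[-0.0093,0,0]],"travel":[[0.5,-0.1,-0.05],[0.95,-0.19,-0.07],[0.95,-0.19,-0.07],[0.95,-0.19,-0.07],[0.95,-0.19,-0.07],[0.95,-0.19,-0.07],[0.95,-0.19,-0.07],[0.95,-0.19,-0.07],[0.95,-0.19,-0.07],[0.95,-0.19,-0.07]],"hand":[0,0,0,0,0,0,0,0,0,0]}'; python3 - <<'E'
from h import *
plan([.436,-.037,.156],frame(-N,HX))
E
```

```text
time_s: 11.85
tool_pos: [0.4688, -0.1774, 0.2065]
tcp_rot: [[-0.024, 0.951, 0.309], [1.0, 0.027, -0.007], [-0.015, 0.309, -0.951]]
ft_force: [0.5, 0.5, 0.8]
opening: 0.5
n 8 angular [-0.0083  0.0006  0.0001] travel [ 0.885 -0.289  0.211] | total t(units) [ 7.1  -2.14  1.84]
```

```bash
python3 -m inch '{"angular":[[-0.0083,0.0006,0],[-0.0083,0.0006,0],[-0.0083,0.0006,0],[-0.0083,0.0006,0],[-0.0083,0.0006,0],[-0.0083,0.0006,0],[-0.0083,0.0006,0],[-0.0083,0.0006,0],[0,0,0]],"travel":[[0.88,-0.29,0.2],[0.88,-0.29,0.2],[0.88,-0.29,0.2],[0.88,-0.29,0.2],[0.88,-0.29,0.2],[0.88,-0.29,0.2],[0.88,-0.29,0.2],[0.6,-0.29,0.2],[0,0,0]],"hand":[0,0,0,0,0,0,0,0,0]}'; python3 - <<'E'
from h import *
import pickle
o=ctrl.get_obs();im=ctrl.get_image("wrist");pickle.dump((o,im),open("w3.pkl","wb"))
save("i.png",im["color"][100:330,130:430],k=2.6)
E
```

```text
time_s: 12.75
tool_pos: [0.4335, -0.0372, 0.1586]
tcp_rot: [[-0.032, 0.858, 0.513], [0.999, 0.031, 0.012], [-0.005, 0.513, -0.858]]
ft_force: [-0.4, 0.0, 0.1]
opening: 0.495
```

View pics/i.png

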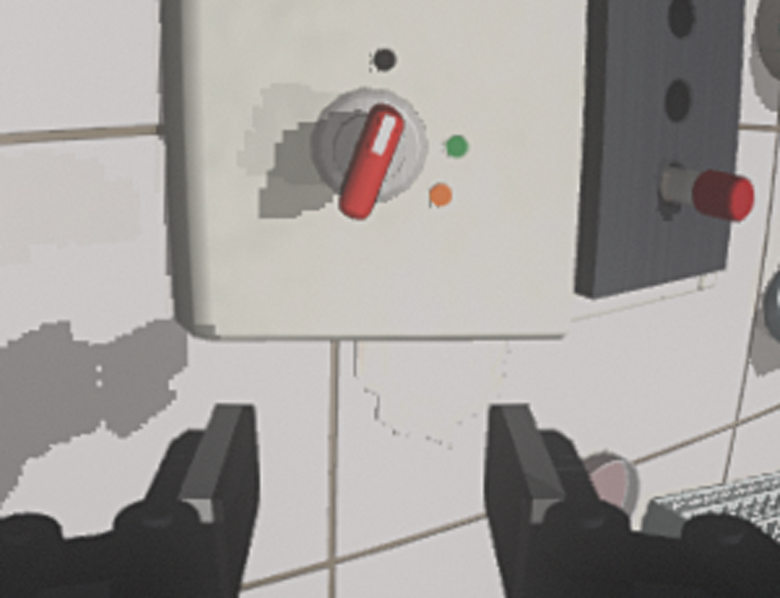

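The close view shows the bow's top edge from (385,105), the white stripe end, to (357,213), about 16° clockwise of the heater's y axis. The collar centre is at about (370,147), and the dots are at (384,59), (457,146) and (441,195).

```bash
python3 - <<'E'
from h import *
import pickle
o,im=pickle.load(open("w3.pkl","rb"))
D=np.cross(HY,N)
cv=lambda u,v:(np.array(130+u/2.6),np.array(100+v/2.6))
C=lambda P:np.round([P@N,P@HY,P@D],4)
pts={n:wp(o,im,*cv(*a)) for n,a in dict(black=(384,59),green=(457,146),orange=(441,195),topA=(385,108),topB=(357,210),mid=(372,160)).items()}
for n,P in pts.items(): print(n,P.round(4),C(P))
n0=np.mean([C(pts[k])[0] for k in("black","green","orange")])
# lock: least squares at 27mm from the dots
from scipy.optimize import least_squares
d=np.array([C(pts[k])[1:] for k in("black","green","orange")])
r=least_squares(lambda x:np.linalg.norm(d-x,axis=1)-.027,d[0]-[.027,0]);L=r.x;print("lock hy,d",L,r.fun,"world",(n0*N+L[0]*HY+L[1]*D).round(4))
print("dot angles cw from HY",np.degrees(np.arctan2(d[:,1]-L[1],d[:,0]-L[0])))
x=im["color"].astype(int);m=(x[...,0]-np.maximum(x[...,1],x[...,2])>50);m[:,:240]=0;m[:,300:]=0;m[:135]=0;m[190:]=0
v,u=np.nonzero(m);P=wp(o,im,u,v);q=np.c_[P@N,P@HY,P@D];print(len(u),np.percentile(q,[1,50,99],axis=0).round(4))
hi=q[:,0]>np.percentile(q[:,0],95)-.003;t=q[hi,1:];print(hi.sum(),t.mean(0));w,V=np.linalg.eigh(np.cov(t.T));print(V[:,1],np.degrees(np.arctan2(V[1,1],V[0,1])),"ext",np.ptp(t@V,axis=0),"mid",V@((t@V).max(0)+(t@V).min(0))/2)
E
```

```text
black [0.494  0.0324 0.0621] [-0.1936  0.0181  0.4595]
green [0.5135 0.0067 0.0747] [-0.1921 -0.0082  0.4821]
orange [ 0.5106 -0.009   0.0715] [-0.1931 -0.0238  0.4776]
topA [0.4734 0.0201 0.0968] [-0.1531  0.0063  0.4587]
topB [ 0.4666 -0.0065  0.0955] [-0.1504 -0.02    0.4516]
mid [0.4699 0.0067 0.0969] [-0.1511 -0.007   0.4554]
lock hy,d [-0.00860229  0.45518101] [ 4.93285221e-05 -7.80032977e-05  8.47083045e-05] world [0.4907 0.0056 0.0605]
dot angles cw from HY [  9.18779499  89.14380079 124.13312181]
447 [[-0.1942 -0.0255  0.448 ]
 [-0.1512 -0.0106  0.4547]
 [-0.1495  0.0054  0.4771]]
410 [-0.00910762  0.45473862]
[-0.93724079 -0.3486828 ] -159.59322955171316 ext [0.00797702 0.0289159 ] mid [-0.00804631  0.45525893]
```

```bash
cat >> h.py <<'E'
D=np.cross(HY,N)
def key(h,deg):
    "TCP h above the panel on the lock axis, pads along a bow at deg clockwise from HY"
    a=np.radians(deg);y=-np.sin(a)*HY+np.cos(a)*D
    plan((-.193+h)*N-.0083*HY+.4552*D,frame(-N,y))
    o=ctrl.get_obs();R=np.array(o["tcp_rot"]);p=np.array(o["tool_pos"]);x=R[:,0]
    print("now h %.4f hy %.4f d %.4f deg %.1f"%(p@N+.193,p@HY+.0083,p@D-.4552,np.degrees(np.arctan2(x@D,x@HY))),"j6",round(o["joint_pos"][5],2),"t",o["time_s"],"open",o["opening"],np.round(o["ft_torque"],2))
E
python3 -c "
from h import *
key(.06,18)"
```

```text
n 4 angular [0.0013 0.0001 0.0254] travel [ 0.528 -0.063  0.685] | total t(units) [ 2.12 -0.01  2.74]
now h 0.1150 hy -0.0422 d -0.0004 deg -0.3 j6 -0.5 t 12.8 open 0.4985199672112118 [-0.01  0.21  0.02]
```

```bash
python3 -m inch '{"angular":[[0.0013,0,0.0254],[0.0013,0,0.0254],[0.0013,0,0.0254],[0.0013,0,0.0254],[0,0,0],[0,0,0]],"travel":[[0.55,-0.06,0.68],[0.55,-0.06,0.68],[0.53,-0.06,0.68],[0.53,-0.06,0.68],[0,0,0],[0,0,0]],"hand":[0,0,0,0,0,0]}'>/dev/null; python3 -c "
from h import *
key(.013,18)"
```

```text
n 3 angular [ 0.0011  0.0007 -0.0011] travel [ 0.005 -0.16   0.834] | total t(units) [ 0.02 -0.49  2.5 ]
now h 0.0631 hy -0.0030 d 0.0087 deg 18.6 j6 -0.0 t 13.4 open 0.502176375030501 [ 0.01  0.28 -0.  ]
```

```bash
python3 -m inch '{"angular":[[0.0033,0.002,-0.003],[0,0,0],[0,0,0],[0,0,0]],"travel":[[0,-0.48,0.3],[0,0,0.8],[0,0,0.8],[0,0,0]],"hand":[0,0,0,0]}'>/dev/null; python3 -c "
from h import *
key(.013,18)"
```

```text
n 1 angular [0.0015 0.0003 0.0007] travel [ 0.112 -0.122  0.663] | total t(units) [ 0.11 -0.12  0.66]
now h 0.0263 hy -0.0028 d 0.0016 deg 17.9 j6 -0.04 t 13.8 open 0.5009247243708363 [-0.01  0.24  0.01]
```

Close gently, then check.

```bash
python3 -m inch '{"angular":[[0.0015,0,0],[0,0,0],[0,0,0],[0,0,0],[0,0,0],[0,0,0],[0,0,0],[0,0,0]],"travel":[[0.11,-0.12,0.6],[0,0,0.05],[0,0,0],[0,0,0],[0,0,0],[0,0,0],[0,0,0],[0,0,0]],"hand":[0,0,0.5,0.8,1,1,1,1]}' 60; python3 -c "
from h import *
key(.013,89)"
```

```text
time_s: 14.6
tool_pos: [0.4819, 0.0044, 0.0734]
tcp_rot: [[0.238, 0.833, 0.5], [0.959, -0.282, 0.013], [0.152, 0.476, -0.866]]
ft_force: [7.0, 0.9, -6.7]
opening: 0.094
n 9 angular [0.    0.    0.044] travel [ 0.01  -0.001  0.015] | total t(units) [0.08 0.04 0.13]
now h 0.0156 hy -0.0012 d -0.0012 deg 17.8 j6 -0.04 t 14.6 open 0.09430194753301868 [ 0.04 -0.16  0.11]
```

```bash
python3 -m inch '{"angular":[[0,0,0.03],[0,0,0.044],[0,0,0.044],[0,0,0.044],[0,0,0.044],[0,0,0.044],[0,0,0.044],[0,0,0.044],[0,0,0.03],[0,0,0]],"travel":[[0,0,0],[0,0,0],[0,0,0],[0,0,0],[0,0,0],[0,0,0],[0,0,0],[0,0,0],[0,0,0],[0,0,0]],"hand":[1,1,1,1,1,1,1,1,1,1]}' 80; python3 -c "
from h import *
key(.013,92)"
```

```text
time_s: 15.6
tool_pos: [0.4809, 0.0056, 0.0729]
tcp_rot: [[0.86, 0.076, 0.505], [0.079, -0.997, 0.015], [0.505, 0.027, -0.863]]
ft_force: [6.5, 0.1, -6.5]
opening: 0.088
n 1 angular [-0.0001 -0.002   0.0285] travel [0.114 0.003 0.135] | total t(units) [0.11 0.   0.14]
now h 0.0157 hy -0.0001 d -0.0023 deg 86.9 j6 1.16 t 15.6 open 0.08807023182426345 [ 0.    0.08 -0.08]
```

```bash
python3 -m inch '{"angular":[[0,0,0.02],[0,0,0.01],[0,0,0],[0,0,0]],"travel":[[0.1,0,0],[0,0,0],[0,0,0],[0,0,0]],"hand":[1,1,1,1]}' 80; python3 -c "
from h import *
key(.013,92);o=ctrl.get_obs();print(np.array(o['ft_torque'])@N)"
```

```text
time_s: 16.0
tool_pos: [0.4809, 0.0057, 0.0729]
tcp_rot: [[0.864, -0.006, 0.503], [-0.015, -1.0, 0.015], [0.503, -0.02, -0.864]]
ft_force: [7.3, 0.7, -6.9]
opening: 0.091
n 1 angular [-0.0001 -0.0011 -0.0017] travel [ 0.116 -0.002  0.134] | total t(units) [ 0.12 -0.    0.13]
now h 0.0157 hy 0.0001 d -0.0023 deg 92.3 j6 1.26 t 16.0 open 0.09053595028890433 [-0.    0.    0.16]
0.14154606942421524
```

```bash
python3 -m inch '{"angular":[[0,0,0],[0,0,0],[0,0,0],[0,0,0],[0,0,0],[0,0,0],[0,0,0],[0,0,0],[0,0,0],[0,0,0]],"travel":[[0,0,0],[0,0,0],[0,0,0],[0,0,0],[0,0,0],[0,0,0],[0,0,0],[0,0,0],[0,0,0],[0,0,0]],"hand":[0.5,0,0,0,0,0,0,0,0,0]}' 80;  python3 -m inch '{"angular":[[0,0,0],[0,0,0],[0,0,0],[0,0,0],[0,0,0],[0,0,0],[0,0,0],[0,0,0]],"travel":[[0,0,-0.5],[0,0,-0.7],[0,0,-0.7],[0,0,-0.7],[0,0,0],[0,0,0],[0,0,0],[0,0,0]],"hand":[0,0,0,0,0,0,0,0]}' 80; python3 - <<'E'
from h import *
import pickle
key(.013,89)
o=ctrl.get_obs();im=ctrl.get_image("wrist");pickle.dump((o,im),open("w4.pkl","wb"))
save("j.png",im["color"][100:330,130:430],k=2.6)
E
```

```text
time_s: 17.0
tool_pos: [0.4825, 0.0051, 0.0758]
tcp_rot: [[0.862, -0.004, 0.507], [-0.013, -1.0, 0.014], [0.507, -0.018, -0.862]]
ft_force: [-0.8, -0.5, 0.3]
opening: 0.504
time_s: 17.8
tool_pos: [0.4544, 0.0047, 0.1194]
tcp_rot: [[0.864, -0.004, 0.503], [-0.013, -1.0, 0.015], [0.503, -0.019, -0.864]]
ft_force: [0.1, -0.1, 0.2]
opening: 0.497
n 3 angular [ 0.     -0.0004 -0.0059] travel [ 0.031 -0.004  0.938] | total t(units) [ 0.09 -0.01  2.81]
now h 0.0692 hy -0.0002 d -0.0020 deg 92.2 j6 1.27 t 17.8 open 0.4970228534879299 [-0.04  0.31  0.01]
```

View pics/j.png

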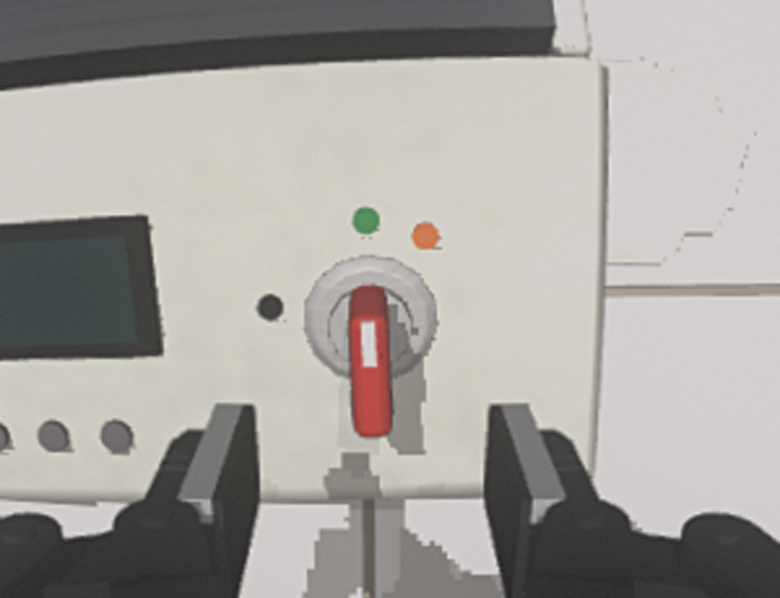

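The key points at the green dot (366,221) with the stripe upright, so it is at on and released. The time since release includes over a second untouched. I'll grasp it again.

```bash
python3 -m inch '{"angular":[[0,0,-0.007],[0,0,0],[0,0,0],[0,0,0],[0,0,0],[0,0,0],[0,0,0]],"travel":[[0.09,0,0.5],[0,0,0.7],[0,0,0.7],[0,0,0.6],[0,0,0.2],[0,0,0.05],[0,0,0]],"hand":[0,0,0,0,0,0,0]}' 60; python3 -c "
from h import *
key(.013,90)"
```

```text
time_s: 18.55
tool_pos: [0.4838, 0.0059, 0.0681]
tcp_rot: [[0.867, 0.016, 0.499], [0.009, -1.0, 0.016], [0.499, -0.009, -0.867]]
ft_force: [0.0, 0.1, 0.2]
opening: 0.5
n 1 angular [-0.0004  0.0004 -0.005 ] travel [ 0.108  0.006 -0.146] | total t(units) [ 0.11  0.01 -0.15]
now h 0.0101 hy 0.0001 d -0.0022 deg 90.9 j6 1.23 t 18.55 open 0.49985105454734635 [-0.02  0.25  0.03]
```

```bash
python3 -m inch '{"angular":[[0,0,0],[0,0,0],[0,0,0],[0,0,0],[0,0,0],[0,0,0]],"travel":[[0.1,0,-0.15],[0,0,0],[0,0,0],[0,0,0],[0,0,0],[0,0,0]],"hand":[0.5,0.8,1,1,1,1]}' 100; python3 -m inch '{"angular":[[0,0,0.03],[0,0,0.04],[0,0,0.04],[0,0,0.04],[0,0,0.04],[0,0,0.02],[0,0,0]],"travel":[[0,0,0],[0,0,0],[0,0,0],[0,0,0],[0,0,0],[0,0,0],[0,0,0]],"hand":[1,1,1,1,1,1,1]}' 100;python3 -c "
from h import *
key(.013,126);o=ctrl.get_obs();print(np.array(o['ft_torque'])@N)"
```

```text
time_s: 19.15
tool_pos: [0.4841, 0.0058, 0.0732]
tcp_rot: [[0.865, 0.017, 0.501], [0.011, -1.0, 0.015], [0.501, -0.008, -0.865]]
ft_force: [2.3, 0.9, -2.5]
opening: 0.089
time_s: 19.85
tool_pos: [0.4838, 0.0049, 0.0731]
tcp_rot: [[0.688, -0.527, 0.5], [-0.613, -0.79, 0.011], [0.389, -0.314, -0.866]]
ft_force: [3.4, 2.6, -3.2]
opening: 0.083
n 1 angular [ 0.001  -0.0007 -0.018 ] travel [-0.039 -0.023  0.071] | total t(units) [-0.04 -0.02  0.07]
now h 0.0144 hy -0.0009 d 0.0003 deg 129.2 j6 1.91 t 19.85 open 0.08310639388624996 [-0.51 -0.07  1.9 ]
1.9011909183699613
```

At the stop and pressing hard (1.9 N m), so I'll ease back slightly and hold.

```bash
python3 -m inch '{"angular":[[0,0,-0.012],[0,0,0],[0,0,0],[0,0,0],[0,0,0],[0,0,0],[0,0,0],[0,0,0]],"travel":[[0,0,0],[0,0,0],[0,0,0],[0,0,0],[0,0,0],[0,0,0],[0,0,0],[0,0,0]],"hand":[1,1,1,1,1,1,1,1]}' 100;python3 -c "
from h import *
key(.013,126);o=ctrl.get_obs();print(np.array(o['ft_torque'])@N)"
```

```text
time_s: 20.65
tool_pos: [0.4839, 0.0049, 0.073]
tcp_rot: [[0.712, -0.493, 0.5], [-0.574, -0.819, 0.01], [0.404, -0.294, -0.866]]
ft_force: [3.1, 0.5, -3.3]
opening: 0.082
n 1 angular [ 0.0012 -0.0008 -0.0027] travel [-0.037 -0.022  0.067] | total t(units) [-0.04 -0.02  0.07]
now h 0.0143 hy -0.0008 d 0.0003 deg 126.5 j6 1.87 t 20.65 open 0.0818393298080715 [-0.33  0.05  1.06]
1.0811505718528092
```

```bash
python3 -m inch '{"angular":[[0,0,0],[0,0,0],[0,0,0],[0,0,0],[0,0,0],[0,0,0],[0,0,0],[0,0,0]],"travel":[[0,0,0],[0,0,0],[0,0,0],[0,0,0],[0,0,0],[0,0,0],[0,0,0],[0,0,0]],"hand":[1,1,1,1,1,1,1,1]}' 100; python3 -m inch '{"angular":[[0,0,-0.03],[0,0,-0.035],[0,0,-0.035],[0,0,-0.035],[0,0,-0.025],[0,0,0],[0,0,0]],"travel":[[0,0,0],[0,0,0],[0,0,0],[0,0,0],[0,0,0],[0,0,0],[0,0,0]],"hand":[1,1,1,1,1,1,1]}' 60;python3 -c "
from h import *
key(.013,96);o=ctrl.get_obs();print(np.array(o['ft_torque'])@N)"
```

```text
time_s: 21.45
tool_pos: [0.4839, 0.005, 0.0731]
tcp_rot: [[0.712, -0.493, 0.5], [-0.574, -0.819, 0.01], [0.404, -0.294, -0.866]]
ft_force: [3.8, 1.1, -2.3]
opening: 0.088
time_s: 22.15
tool_pos: [0.4841, 0.0056, 0.0732]
tcp_rot: [[0.861, -0.092, 0.501], [-0.115, -0.993, 0.015], [0.496, -0.07, -0.865]]
ft_force: [2.8, 0.5, -3.0]
opening: 0.086
n 1 angular [-0.0001 -0.0004 -0.0113] travel [-0.032 -0.003  0.066] | total t(units) [-0.03 -0.    0.07]
now h 0.0143 hy -0.0001 d 0.0006 deg 98.0 j6 1.36 t 22.15 open 0.08554777882083159 [-0.    0.22  0.21]
0.18210628298574474
```

Let go, back off and check everything.

```bash
python3 -m inch '{"angular":[[0,0,0],[0,0,0],[0,0,0],[0,0,0],[0,0,0],[0,0,0],[0,0,0],[0,0,0],[0,0,0],[0,0,0]],"travel":[[0,0,0],[0,0,0],[0,0,0],[0,0,0],[0,0,0],[0,0,-0.5],[0,0,-0.8],[0,0,-0.8],[0,0,-0.8],[0,0,-0.8]],"hand":[0.5,0,0,0,0,0,0,0,0,0]}' 60;  python3 -m inch '{"angular":[[0,0,0],[0,0,0],[0,0,0]],"travel":[[0,0,-0.3],[0,0,0],[0,0,0]],"hand":[0,0,0]}'; python3 - <<'E'
from h import *
key(.013,90)
im=ctrl.get_image("wrist");S=ctrl.get_image("scene")
r=lambda c:cv2.resize(c,(400,400),interpolation=2)
save("k.png",np.hstack([r(im["color"][100:330,150:380]),r(S["color"][180:370,200:390])]))
E
```

```text
time_s: 23.15
tool_pos: [0.4452, 0.0046, 0.1376]
tcp_rot: [[0.862, -0.099, 0.497], [-0.123, -0.992, 0.016], [0.491, -0.075, -0.868]]
ft_force: [0.5, -0.9, -0.3]
opening: 0.503
time_s: 23.45
tool_pos: [0.4431, 0.0041, 0.1456]
tcp_rot: [[0.859, -0.099, 0.501], [-0.124, -0.992, 0.015], [0.496, -0.075, -0.865]]
ft_force: [0.1, -0.3, -0.1]
opening: 0.499
n 5 angular [-0.     -0.0001 -0.0095] travel [-0.014 -0.003  0.846] | total t(units) [-0.07 -0.01  4.23]
now h 0.0976 hy -0.0004 d 0.0012 deg 98.5 j6 1.39 t 23.45 open 0.4988570383845963 [-0.    0.2   0.03]
```

View pics/k.png

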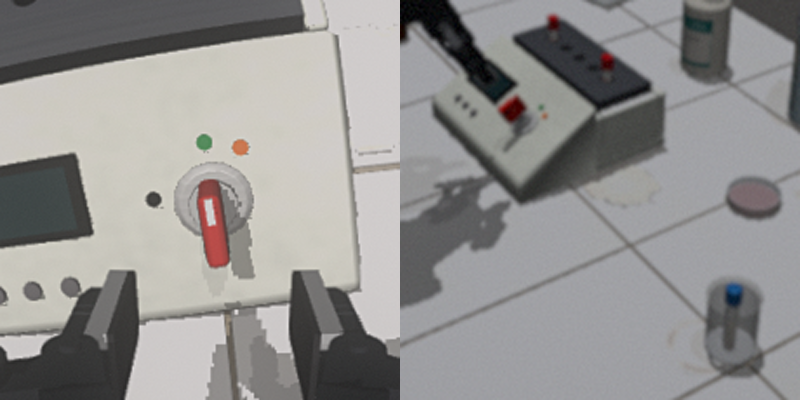

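The key points at the green dot again, untouched. Both red tubes are in their wells, and the blue tube stands in the upright beaker. Handing in.

```bash
python3 -c "
from cell import ctrl
print(ctrl.finish_job())"
```

```text
the job is handed in; nothing more can be done
None
```

The job is done and handed in at 23.5 s of the 64 s allowed; the hand-in gave no verdict.

- **Tube:** I lifted the blue-capped tube straight up out of the middle well and stood it in the beaker, which stayed upright.
- **Key to on:** I turned the red key to on and let go of it for well over a second.
- **Key to start:** I took the key again, turned it to its stop at start and held it there for about 1.6 s. I then eased it back and let go.

**Last checks:** The closing pictures show the key pointing at the green dot with the fingers clear of it, both red-capped tubes in their wells, the blue tube in the upright beaker, and the dish in place. The amber bottle was outside that last picture, but the arm was never low near it.

**Off plan:**
- At the start stop, the wrist torque briefly reached 1.9 N m, so I backed off about 3 degrees for the hold. It still read about 1.1 N m there, so the key was at its stop.
- The last wrist picture of the beaker was mostly hidden by the gripper. I placed the tube from the fixed cameras instead, with a 5 mm correction.

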